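# Fit the second shelf bracket in the sink rack and shelve the caddy

### The arm

A 6-joint arm with a two-finger parallel gripper is mounted at the origin on a cart in front of the work surface, level with it; the furniture and walls round the work are solid. World frame = base frame: x ahead of the robot, y to its left, z up, the work surface at z = 0. Lengths are in m, angles in rad, forces in N, time in s.
With the tool pointing down it reaches from about 0.35 to 1 m from the base axis. Payload 7.1 kg.
Tool frame: the origin (TCP) lies on the centre line of the jaws, within the pads' length; the fingertips stand 22 mm ahead of it and the grasp point (between the pads) lies 3 mm ahead of it; z points along the fingers, y is the line along which they close (so a half turn about z gives the same grasp; the last joint's range is limited). The gripper opens to 85 mm and grips with 20 to 120 N. Pads are 22 mm wide; open, the fingers measure 114 mm over their backs; the gripper's body (76 mm by 85 mm) begins 54 mm behind the grasp point. The pads swing forward as they close: fully open they stand 13 mm farther back than shut.
Start: joints at [1.208, 0.423, 1.63, -0, 1.089, -0.019], TCP at [0.211, 0.588, 0.253] pointing down, gripper open.
Joint ranges: [-3, 3], [-0.9, 2.11], [0.09, 2.58], [-1.31, 4.45], [0.11, 2.69], [-2.54, 2.54]. Speed limits (rad/s): [2.39, 2.39, 3.01, 3.14, 3.14, 3.14].

### API

Orientations are given as a unit quaternion [x, y, z, w].
In Python, from station import ctrl, eyes, job, nets gives the robot as it stands. The module is installed in compiled form; this text tells all that it offers.
- The arm moves only by the shell command python3 -m handwheel 'ROWS'. ROWS is text: rows parted by semicolons, each of 7 numbers parted by spaces: the shift along the tool's x, y, z normalised to -1 to 1, where 1 is 60 cm, then the turn, a rotation vector about the tool's x, y, z normalised to -1 to 1, where 1 is 360 degrees, then the closure, from 0 (fully open) to 1 (shut). A call has 1 to 5 rows; each row is the pose to reach, as a shift and turn from the pose commanded when the call began, along the tool's axes at that moment, turning the shorter way round; what a row does not reach only later rows make up. A row lasts 1/8 s, in which the tool goes at most 62.5 mm and 10.7 degrees, less where a joint would pass 70% of its speed; a pose out of reach is approached as far as the arm can. A call with a number of a shift or a turn outside -1 to 1 is refused whole. A call with a gripper value outside its range is refused whole. The fingers move at their own pace and stop on an object; the grip force is fixed at half the most. Time passes only in rows, so rows that repeat a pose let the fingers close. It gives the time, the measured TCP pose, the force, the opening and the grip force at its end, in the units of the state.
- ctrl.read_state(): the state, without advancing time (a new reading comes with each control period).
- eyes.capture(name): name is "scene" or "top"; returns a dict with "img" (420x560x3 uint8, blue, green, red), "K" (3x3 intrinsics, pixels), "k1" (the pictures are not rectified: a ray, as slopes to the right and down, at radius r is drawn at 1 + k1 r^2 times it, then the intrinsics apply), "R" (3x3) and "t" (3): a world point X has camera coordinates R X + t. Camera axes: x right, y down, z forward; pixel columns grow to the right and rows downward; lengths in m; the calibration is good to about 2 mm. A picture is of the moment at which its call begins. There is no depth.
- job.hand_in(): hands the job in; it is judged then, once.
Trained networks look in the newest picture that a camera, given by its name, has taken for a name from the list of things; names that differ only in an ending like _2 or _b are one class to them, and where a whole thing is asked for, a point or a joint stands for the part that bears it (a point fixed in the world has none). Each returns a list of dicts, best first, with "score" (0 to 1); they miss things now and then, are a little off and sometimes report something else, mostly with a low value. They report only what shows in the picture. A call takes as long as a camera call.
- nets.find_in(camera, target): "box" ([left, top, right, bottom] in pixels, round what is visible of it).
- nets.trace(camera, target): "region" (420x560 bool, what is visible of it) and "box" ([left, top, right, bottom] in pixels, round what is visible of it).
The state is a dict: "clock": time; "joints": joint angles; "qd": joint speeds; "tau": joint torques, N m; "eef_pos": TCP position; "tool_rot": TCP orientation; "wrist_force": force on the tool from outside, world axes, zero at the start; "moment": the same for the moment, N m; "gripper_width": finger opening in m; "gripper_force": force on a finger pad.
Only numpy, scipy, OpenCV 4.12 (cv2) and the standard library are available. Lean on these libraries where they do the work, as an engineer would, in place of code of your own. Each camera call takes 0.05 s, during which the arm holds its last target. There are 200 camera calls.

### The job

Hook the loose bracket into the empty slotted upright of the rack, level with the bracket already fitted in the other one, and press it down until its spring catch clicks home. Then stand the white sink caddy centred on the two brackets, between their spines and lips, and let go of it. Leave the glass, the mug and the tin as they stand.

Things in the scene. Friction and masses are not known exactly. Their poses are not given: they have to be found in the camera images.
- bracket: Loose steel shelf bracket, 220 g, standing on its arm. Arm 115 long, 30 wide, 26 high; at one end an upright spine plate 6 thick, top 106 above the arm's underside; at the other a lip 4 thick, top at 34. Origin: mid-width, on the spine's back face, level with the arm's underside. +x: out of the spine's back, the way the hooks go in; the arm lies from x = 0 to -115; z up.
- bracket_hooks (a point): On the loose bracket: underside of its lower hook necks, 22 above its origin. Four hooks 5 wide behind the spine: necks 9 high at y = +-12.5, undersides at z = 22 and 62. Each reaches 12 behind the spine; its tongue hangs 8 below the neck, 5.5 behind the spine at the neck, 7 at its foot.
- catch (a joint): Spring pin at the top of the loose bracket's spine (z = 95, y = 0), black button in front. 0 = out, 6 mm proud of the spine's back; grows to 0.006 m as it is pushed in (2 to 4.4 N). The upright's face pushes it in when the hooks enter; once the bracket is fully down (press 5 to 15 N) it springs out into a window of the upright and stops the bracket lifting.
- upright_free: The empty slotted aluminium upright of the rack, left or right; fixed, 47 wide, 24 deep, 325 high. Origin: worktop level, mid-width, on its front face; +x into the face, away from the rack's front; z up. When home the bracket's origin lies on this face at y = 0 with its x along this x, at the same height as the fitted bracket's.
- slots (a point): Lower edge of the lowest slots of the empty upright (z = 57). Two columns at y = +-12.5 in a face 4 thick; slots 10 wide, 26 high, lower edges every 40 from z = 57 to 257. Pin windows between the columns. A bracket uses two slots of each column: enter it 9 to 16 (best 12) above its final height, push along +x until spine meets face, press down until the necks rest on the slots' lower edges.
- bracket_fitted: Bracket already fitted in the other upright; fixed. Same shape, size, origin and axes as the loose one. It shows the level: origin at z = 75, necks in the slots with lower edges at 97 and 137.
- rack: The rack, fixed: foot plate 190 wide, 12 thick, reaching 105 in front of the uprights' faces; two uprights 120 apart between centres; wooden shelf on top with small things fixed on it. Origin: worktop level, midway between the uprights on the plane of their faces; +x away from its front, along the uprights' x; y along its width; z up.
- shelf_edge (a point): Middle of the lower front edge of the rack's wooden top shelf: underside at z = 325, 92 in front of the uprights' faces, 190 wide, 14 thick. The brackets' places lie below it, so a gripper held straight down strikes it; the tool must lean back towards the rack's front by about 25 to 30 degrees.
- caddy: White sink caddy, 250 g: open tray 90 (x) by 150 (y), walls 36 high, with a grip across its middle. Origin: centre of the underside, z up; both long sides alike. On the brackets its x lies along the arms, between spines (front 6 before the uprights' faces) and lips (inner side 111 before): centre about 60 before the faces, in the rack's middle, underside 26 above the brackets' origins.
- caddy_grip (a point): Middle of the caddy's carrying grip, 70 above its underside: a bar along the caddy's x, 84 long, 16 wide, top at 79; bar 18 high on two end posts of the same width (14 long), over a panel 12 wide. Any part of its length can be gripped from above, also leaning along x.
- tumbler: Bystander: clear glass tumbler, 77 across, 99 high, origin at the centre of its underside.
- mug: Bystander: purple mug, body 90 across, 95 high, axis 14 from the origin to its +y, handle to -y; origin at its underside.
- tin: Bystander: flat white fish tin, 63 x 105 x 26 high, long side along its y, origin at the centre of its underside.

How it is judged:
By the outcome, as a careful person would: the job done as asked, in the order asked, and still so for the second after the job is handed in, with the robot touching nothing.
It also fails if it takes over 51 s, if anything falls off the work surface, if the arm or the gripper's body presses on something with over 40 N, if the wrist force passes 120 N, or if a joint passes its speed limit or range.

## Working session

There is one attempt and no reset: what is moved stays moved. The work goes in short steps, Python scripts to look and compute and a shell command to move; the robot and the scene stay as the last step left them, time stands still between calls to the robot, and variables do not carry over. Pictures are saved under pics/ and viewed, at most 10 in all, crops included, and the job is handed in when it is done.

```bash
mkdir -p pics; ls
python3 - <<'E'
from station import ctrl, eyes, job, nets
import cv2, numpy as np
for n in ["scene","top"]:
    c=eyes.capture(n); cv2.imwrite(f"pics/{n}0.png",c["img"])
    print(n,c["K"].tolist(),c["k1"],c["R"].round(4).tolist(),c["t"].round(4).tolist())
    for t in ["bracket","upright_free","bracket_fitted","rack","caddy","tumbler","mug","tin","catch"]:
        try: print(t,[(np.round(d["box"]).tolist(),round(d["score"],2)) for d in nets.find_in(n,t)[:3]])
        except Exception as e: print(t,e)
print(ctrl.read_state())
E
```

```text
pics
scene [[428.21421776684974, 0.0, 279.36463338310773], [0.0, 428.21421776684974, 213.1415566231667], [0.0, 0.0, 1.0]] -0.112690012189253 [[-0.8485, 0.5289, 0.0159], [0.437, 0.7174, -0.5425], [-0.2984, -0.4534, -0.8399]] [0.5181, 0.0027, 1.2871]
bracket [([282.0, 296.0, 330.0, 323.0], 0.95)]
upright_free [([176.0, 184.0, 204.0, 247.0], 0.79)]
bracket_fitted [([205.0, 185.0, 248.0, 199.0], 0.92)]
rack [([167.0, 115.0, 242.0, 258.0], 0.71)]
caddy [([253.0, 228.0, 304.0, 288.0], 0.83)]
tumbler [([353.0, 266.0, 388.0, 307.0], 0.86)]
mug [([256.0, 144.0, 289.0, 184.0], 0.65)]
tin [([267.0, 198.0, 305.0, 226.0], 0.58)]
catch [([280.0, 292.0, 323.0, 325.0], 0.6), ([204.0, 185.0, 249.0, 200.0], 0.19)]
top [[413.82330837287117, 0.0, 281.6744426099246], [0.0, 413.82330837287117, 214.95043484734825], [0.0, 0.0, 1.0]] -0.11634047987728696 [[0.0139, -0.9999, -0.0077], [-0.9575, -0.0111, -0.2882], [0.2881, 0.0114, -0.9575]] [-0.1896, 0.5575, 1.0873]
bracket [([208.0, 198.0, 224.0, 248.0], 0.77)]
upright_free [([315.0, 172.0, 333.0, 186.0], 0.66)]
bracket_fitted [([334.0, 200.0, 363.0, 232.0], 0
[... 303 characters left out ...]

catch []
{'clock': 1.0, 'joints': array([ 1.20801681e+00,  4.23097277e-01,  1.62995261e+00,  3.84682839e-05,
        1.08858971e+00, -1.89964564e-02]), 'qd': array([ 0.00117095, -0.00028658, -0.00128799,  0.00234   ,  0.00174211,
        0.00064296]), 'tau': array([ 1.41983481e-03, -5.57366824e+01, -2.82139474e+01, -6.12646454e-05,
        9.08935981e-04,  1.19149149e-06]), 'eef_pos': array([0.21060653, 0.58840147, 0.25330005]), 'tool_rot': array([ 1.71055099e-01,  9.85261464e-01, -1.98117952e-05, -2.11844357e-05]), 'wrist_force': array([0.08885344, 0.17681579, 0.29867452]), 'moment': array([ 0.0362891 , -0.04826125, -0.03562953]), 'gripper_force': 0.0, 'gripper_width': 0.08584470029332876}
```

Run:
```python
import cv2
a=cv2.imread("pics/top0.png")[110:310,160:420]; cv2.imwrite("pics/topc.png",cv2.resize(a,None,fx=3,fy=3,interpolation=cv2.INTER_CUBIC)[:600,:800])
b=cv2.imread("pics/scene0.png")[105:335,150:410]; cv2.imwrite("pics/scenec.png",cv2.resize(b,None,fx=2.6,fy=2.6,interpolation=cv2.INTER_CUBIC))
```

```text
(no output)
```

View pics/topc.png

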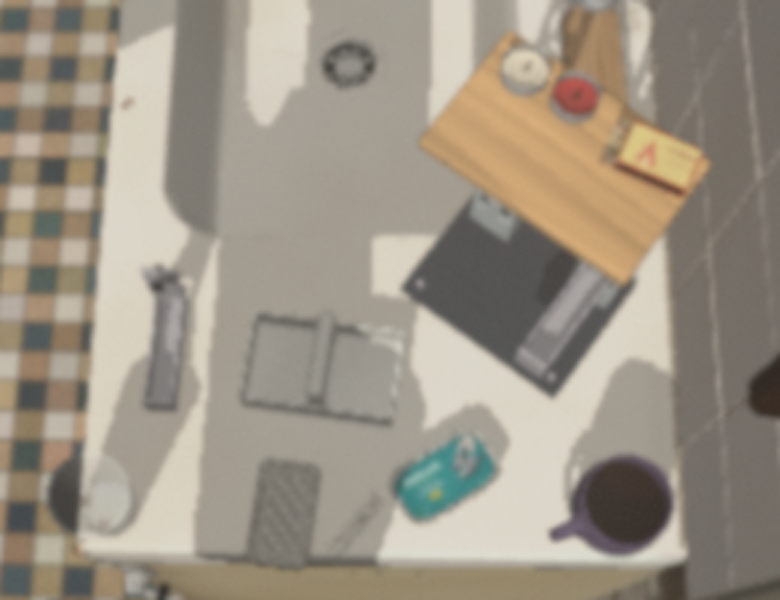

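View pics/scenec.png

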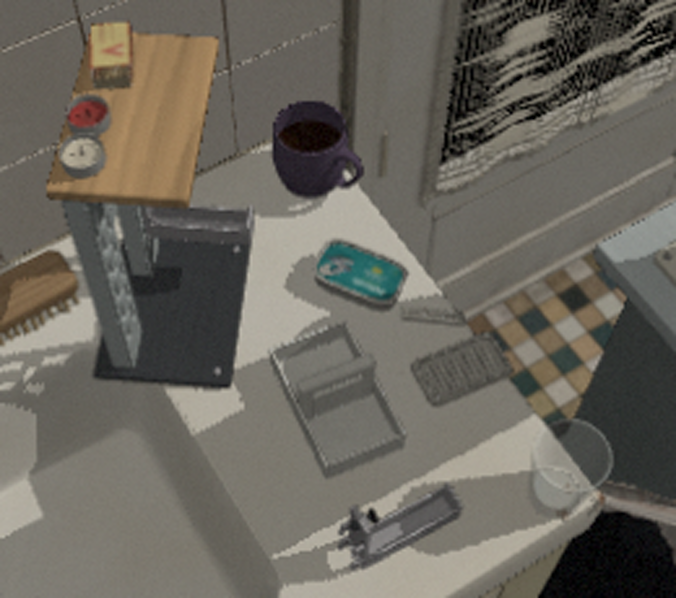

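```bash
cat > h.py <<'E'
import numpy as np, cv2, pickle
from scipy.optimize import minimize
def proj(c,X):
    p=np.atleast_2d(X)@c["R"].T+c["t"]; s=p[:,:2]/p[:,2:]
    s=s*(1+c["k1"]*(s**2).sum(1,keepdims=True)); return s@c["K"][:2,:2].T+c["K"][:2,2]
def unproj(c,uv,z):
    d=(np.array(uv,float)-c["K"][:2,2])/c["K"][0,0]; s=d.copy()
    for _ in range(20): s=d/(1+c["k1"]*(s@s))
    r=c["R"].T@np.r_[s,1]; o=-c["R"].T@c["t"]; return o+r*(z-o[2])/r[2]
def pose(p,L):  # p=x,y,yaw(,z)
    c,s=np.cos(p[2]),np.sin(p[2]); L=np.atleast_2d(L)
    z=p[3] if len(p)>3 else 0
    return np.c_[p[0]+c*L[:,0]-s*L[:,1],p[1]+s*L[:,0]+c*L[:,1],L[:,2]+z]
def box(x0,x1,y0,y1,z0,z1): return np.array([[x,y,z] for x in(x0,x1) for y in(y0,y1) for z in(z0,z1)])/1000.
def render(c,boxes,S=4):
    m=np.zeros((420*S,560*S),np.uint8)
    for B in boxes:
        q=(proj(c,B)+.5)*S; cv2.fillConvexPoly(m,cv2.convexHull(np.round(q).astype(np.int32)),255)
    return cv2.resize(m,(560,420),interpolation=cv2.INTER_AREA)/255.
def fitmask(cs,masks,boxes,p0):
    def f(p):
        e=0
        for c,m in zip(cs,masks):
            r=render(c,[pose(p,B) for B in boxes]); e+=1-np.minimum(r,m).sum()/np.maximum(r,m).sum()
        return e
    best=None
    for k in range(3):
        sx=np.array([np.array(p0)]+[np.array(p0)+d for d in np.diag([.012,.012,.12])*(1 if k%2==0 else -.5)])
        r=minimize(f,p0,method="Nelder-Mead",options=dict(initial_simplex=sx,maxiter=200,xatol=1e-4,fatol=1e-5)); p0=r.x
    return r.x,r.fun
BR=[box(-115,0,-15,15,0,26),box(-6,0,-15,15,0,106),box(-115,-111,-15,15,0,34),
    box(0,12,-15,-10,62,71),box(0,12,10,15,62,71),box(0,12,-15,-10,22,31),box(0,12,10,15,22,31),
    box(5.5,12,-15,-10,54,71),box(5.5,12,10,15,54,71)]
CA=[box(-45,45,-75,75,0,36),box(-42,42,-8,8,36,79)]
def grads(c):
    g=cv2.GaussianBlur(cv2.cvtColor(c["img"],cv2.COLOR_BGR2GRAY),(0,0),0.8).astype(np.float32)
    return np.hypot(cv2.Sobel(g,-1,1,0),cv2.Sobel(g,-1,0,1))
def edgefit(cs,segs,p0,step):
    G=[grads(c) for c in cs]
    def f(p):
        e=0
        for c,g,sg in zip(cs,G,segs):
            for a,b in sg:
                L=np.array(a)+(np.array(b)-a)*np.linspace(.04,.96,60)[:,None]
                q=proj(c,pose(p,L/1000.)).astype(np.float32)
                e-=np.minimum(cv2.remap(g,q[None,:,0],q[None,:,1],cv2.INTER_LINEAR),120).mean()
        return e
    for k in range(3):
        sx=np.array([np.array(p0)]+[np.array(p0)+d for d in np.diag(step)*(1 if k%2==0 else -.5)])
        r=minimize(f,p0,method="Nelder-Mead",options=dict(initial_simplex=sx,maxiter=400,xatol=1e-5)); p0=r.x
    return r.x,r.fun
E
cat > look.py <<'E'
from station import eyes,nets
import pickle,sys
from h import *
def look(names):
    cs=[];M={}
    for n in ["scene","top"]:
        cs.append(eyes.capture(n))
        for t in names:
            d=nets.trace(n,t); M.setdefault(t,[]).append(d[0]["region"].astype(float) if d else None)
    return cs,M
E
python3 - <<'E'
from look import *
cs,M=look(["bracket","caddy","rack","upright_free","bracket_fitted"])
pickle.dump((cs,M),open("l0.pkl","wb"))
T=cs[1]
A=unproj(T,(294.3,205.7),.012);B=unproj(T,(344.3,241.7),.012);C=unproj(T,(371,206),.012)
print(A,B,C,np.linalg.norm(A-B))
y=(A-B)/np.linalg.norm(A-B); yaw=np.arctan2(y[1],y[0])-np.pi/2
o=(A+B)/2+.105*np.array([np.cos(yaw),np.sin(yaw),0]); p0=[o[0],o[1],yaw];print("rack0",p0)
top=[([-105,-95,12],[-105,95,12]),([-105,-95,12],[-20,-95,12]),([-92,-95,339],[-92,95,339])]
sc=[([-105,-95,12],[-105,95,12]),([-92,-95,325],[-92,95,325])]
for k in [(0,),(1,),(0,1)]:
    r=edgefit([cs[i] for i in k],[[sc,top][i] for i in k],p0,[.006,.006,.04]);print(k,r[0].round(4),r[1])
e0=unproj(T,(160+165/3,110+300/3),.03);print(e0)
for k in [(0,),(1,),(0,1)]:
  for nm,bx,q0 in [("bracket",BR,[e0[0]+.02,e0[1],0]),("caddy",CA,[*unproj(T,(267,232),.03)[:2],np.pi/2*0-.1])]:
    r=fitmask([cs[i] for i in k],[M[nm][i] for i in k],bx,q0);print(k,nm,r[0].round(4),round(r[1],3))
E
```

```text
[ 0.61030477 -0.21936216  0.012     ] [ 0.50051453 -0.36737075  0.012     ] [ 0.61215919 -0.4519194   0.012     ] 0.1842835876466032
rack0 [np.float64(0.6397410975086905), np.float64(-0.35592208773976497), np.float64(-0.6382214037900698)]
(0,) [ 0.6329 -0.3706 -0.6332] -227.0369873046875
(1,) [ 0.6366 -0.3568 -0.6368] -317.90240478515625
(0, 1) [ 0.6421 -0.355  -0.6369] -476.3729553222656
[0.58837385 0.01684314 0.03      ]
(0,) bracket [ 0.5975  0.0138 -0.0487] 0.084
(0,) caddy [ 0.5272 -0.1397 -0.1257] 0.039
(1,) bracket [ 0.5979  0.0156 -0.0316] 0.124
(1,) caddy [ 0.5267 -0.1394 -0.1272] 0.036
(0, 1) bracket [ 0.5972  0.0148 -0.0376] 0.223
(0, 1) caddy [ 0.5271 -0.1398 -0.1259] 0.078
```

Run:
```python
from h import *
cs,M=pickle.load(open("l0.pkl","rb"))
E=lambda B:[(B[i],B[j]) for i in range(8) for j in range(i+1,8) if (abs(B[i]-B[j])>1e-9).sum()==1]
out=[]
for c,(x0,y0,w,h) in zip(cs,[(160,110,100,155),(285,115,120,135)]):
    S=5 if x0==160 else 3.4; S=3.8
    im=cv2.resize(c["img"][y0:y0+h,x0:x0+w],None,fx=S,fy=S,interpolation=cv2.INTER_CUBIC)
    for p,col in [((.6421,-.355,-.6369),(0,0,255))]:
        for B in [box(-105,-105,-95,95,0,12),box(-92,-92,-95,95,325,339),box(0,24,60-23.5,60+23.5,12,325),box(-115,0,-75,-45,75,101)]:
            for a,b in E(B):
                q=proj(c,pose(p,np.array([a,b]))); q=((q+.5-[x0,y0])*S-.5).round().astype(int)
                cv2.line(im,tuple(map(int,q[0])),tuple(map(int,q[1])),col,1)
    out.append(im)
H=max(o.shape[0] for o in out)
cv2.imwrite("pics/ov1.png",np.hstack([cv2.copyMakeBorder(o,0,H-o.shape[0],0,0,0) for o in out])[:600,:800])
```

```text
(no output)
```

View pics/ov1.png

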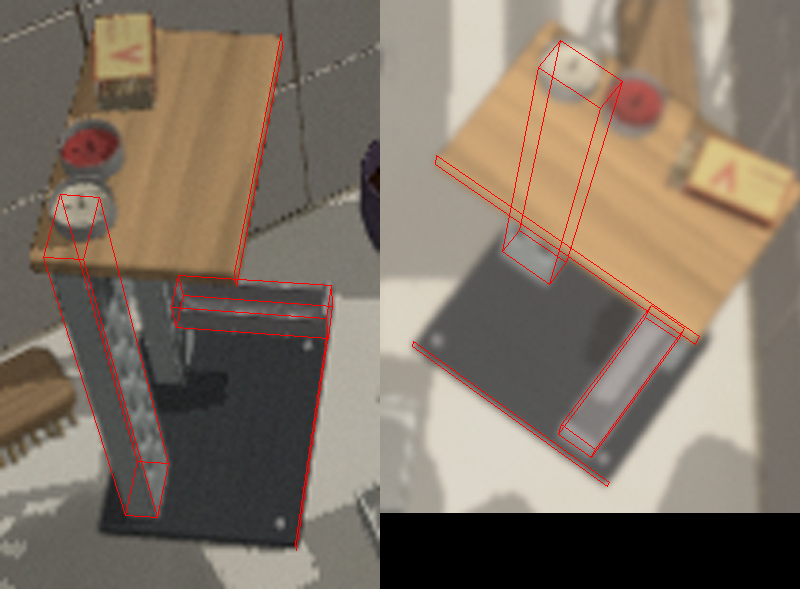

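```bash
cat > go.py <<'E'
import sys
from station import ctrl
from h import *
from scipy.spatial.transform import Rotation as Ro
def tool(yaw,lean):
    b=np.array([np.cos(yaw),np.sin(yaw),0]);y=np.array([-np.sin(yaw),np.cos(yaw),0]);u=np.array([0,0,1.])
    s,c=np.sin(np.radians(lean)),np.cos(np.radians(lean))
    return np.c_[-s*u-c*b,y,s*b-c*u]
def rows(tcp,R,cmd=None):
    s=ctrl.read_state(); p0,R0=(s["eef_pos"],Ro.from_quat(s["tool_rot"]).as_matrix()) if cmd is None else cmd
    d=R0.T@(np.array(tcp)-p0); w=Ro.from_matrix(R0.T@R).as_rotvec()
    print("ROW",*np.r_[d/.6,w/(2*np.pi)].round(4)," dist",round(np.linalg.norm(d),4),"ang",round(np.degrees(np.linalg.norm(w)),1),
      "clock",round(s["clock"],2))
def grasp(gp,R): return np.array(gp)-.003*R[:,2]
E
python3 - <<'E'
from go import *
cs,M=pickle.load(open("l0.pkl","rb"))
def im(n):return unproj(cs[1],n[0],n[1])
print("tumbler top-centre/base",unproj(cs[0],(152+572/2.6,105+440/2.6),.099))
q=unproj(cs[1],(190.5,276),.05);print(q)
# sanity: project
for x in [(.43,.07)]: pass
from scipy.optimize import minimize
# tumbler: box centres both cams with cylinder
th=np.linspace(0,6.28,40)
def cyl(x,y):return np.vstack([np.c_[x+.0385*np.cos(th),y+.0385*np.sin(th),0*th+z] for z in(0,.099)])
bx=[[353,266,388,307],[176,262,204,291]]
f=lambda p:sum(np.abs(np.r_[proj(c,cyl(*p)).min(0),proj(c,cyl(*p)).max(0)]-b).sum() for c,b in zip(cs,bx))
r=minimize(f,q[:2],method="Nelder-Mead");print(r.x,r.fun)
p=pose((.5972,.0148,-.04),[[-.055,0,.027]])[0];R=tool(-.04,28)
rows(p+[0,0,.2],R);rows(grasp(p,R),R);print(p)
E
```

```text
tumbler top-centre/base [0.37391775 0.0570017  0.099     ]
[0.38737335 0.07129678 0.05      ]
[0.37992841 0.06755493] 13.66966603599164
ROW -0.8413 -0.7104 0.0439 -0.0118 -0.0772 -0.0474  dist 0.6612 ang 32.9 clock 1.6
ROW -0.839 -0.7111 0.3728 -0.0118 -0.0772 -0.0474  dist 0.6968 ang 32.9 clock 1.6
[0.54224399 0.01699941 0.027     ]
```

```bash
R='-0.8413 -0.7104 0.0439 -0.0118 -0.0772 -0.0474 0'; python3 -m handwheel '-0.8413 -0.7104 0.0439 -0.0118 -0.0772 -0.0474 0;-0.8413 -0.7104 0.0439 -0.0118 -0.0772 -0.0474 0;-0.8413 -0.7104 0.0439 -0.0118 -0.0772 -0.0474 0;-0.8413 -0.7104 0.0439 -0.0118 -0.0772 -0.0474 0;-0.8413 -0.7104 0.0439 -0.0118 -0.0772 -0.0474 0'
python3 - <<'E'
from go import *
p=pose((.5972,.0148,-.04),[[-.055,0,.027]])[0];R=tool(-.04,28)
rows(p+[0,0,.15],R)
E
```

```text
clock: 2.22
eef_pos: [0.3674, 0.3171, 0.2409]
tool_rot: [0.018, 0.97, -0.005, 0.242]
wrist_force: [1.3, 1.5, 0.5]
gripper_width: 0.0853
gripper_force: 0.0
ROW -0.2236 -0.4888 0.2398 0.0002 0.0001 0.0003  dist 0.3532 ang 0.1 clock 2.23
```

```bash
python3 -m handwheel '-0.2236 -0.4888 0.2398 0 0 0 0;-0.2236 -0.4888 0.2398 0 0 0 0;-0.2236 -0.4888 0.2398 0 0 0 0;-0.2236 -0.4888 0.2398 0 0 0 0;-0.2236 -0.4888 0.2398 0 0 0 0'
python3 - <<'E'
from go import *
p=pose((.5972,.0148,-.04),[[-.055,0,.027]])[0];R=tool(-.04,28)
rows(p+[0,0,.06],R);rows(grasp(p,R),R)
E
```

```text
clock: 2.85
eef_pos: [0.5177, 0.0593, 0.1859]
tool_rot: [0.02, 0.97, -0.005, 0.242]
wrist_force: [0.1, 1.2, 0.4]
gripper_width: 0.0855
gripper_force: 0.0
ROW 0.0387 -0.0689 0.166 0.0 -0.0001 -0.0001  dist 0.1103 ang 0.0 clock 2.85
ROW 0.0856 -0.0689 0.2494 0.0 -0.0001 -0.0001  dist 0.1635 ang 0.0 clock 2.85
```

```bash
python3 -m handwheel '0.0387 -0.0689 0.166 0 0 0 0;0.0387 -0.0689 0.166 0 0 0 0;0.0856 -0.0689 0.2494 0 0 0 0;0.0856 -0.0689 0.2494 0 0 0 0;0.0856 -0.0689 0.2494 0 0 0 0'
python3 - <<'E'
from look import *
from go import *
p=pose((.5972,.0148,-.04),[[-.055,0,.027]])[0];R=tool(-.04,28)
rows(grasp(p,R),R)
s=ctrl.read_state();print(s["eef_pos"],s["wrist_force"],s["joints"].round(2))
c=eyes.capture("scene");cv2.imwrite("pics/g1.png",cv2.resize(c["img"][215:345,230:410],None,fx=4,fy=4,interpolation=cv2.INTER_CUBIC))
E
```

```text
clock: 3.48
eef_pos: [0.5583, 0.0359, 0.0596]
tool_rot: [0.025, 0.977, -0.028, 0.211]
wrist_force: [-0.5, -0.4, 0.8]
gripper_width: 0.0853
gripper_force: 0.0
ROW 0.0461 -0.0308 0.0354 -0.0079 -0.0098 0.0003  dist 0.0395 ang 4.5 clock 3.48
[0.55834726 0.03588635 0.05956947] [-0.46091557 -0.38770118  0.82819211] [ 0.1   0.58  2.12 -1.31  0.11 -0.14]
```

View pics/g1.png

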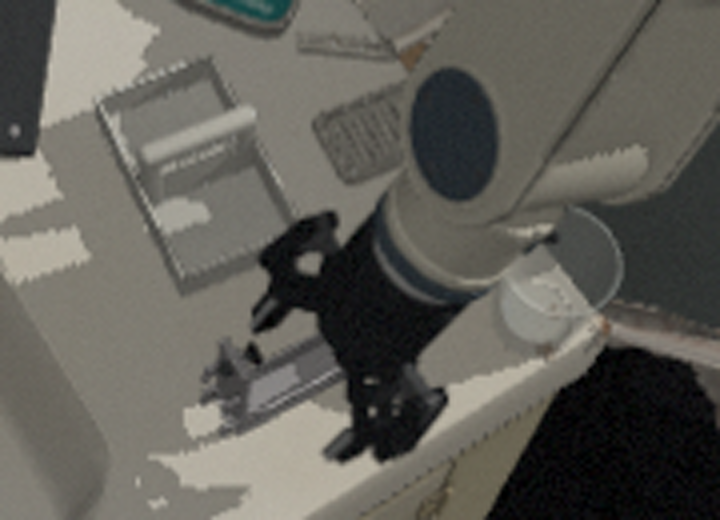

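Run:
```python
from go import *
R=tool(-.04,0); p=pose((.5972,.0148,-.04),[[-.057,0,.026]])[0]
rows(p+[0,0,.09],R);rows(grasp(p,R),R)
```

```text
ROW -0.0117 -0.0372 -0.0945 -0.0079 0.0682 -0.0011  dist 0.0613 ang 24.7 clock 3.52
ROW 0.0486 -0.0304 0.0372 -0.0079 0.0682 -0.0011  dist 0.041 ang 24.7 clock 3.52
```

```bash
python3 -m handwheel '-0.0117 -0.0372 -0.0945 -0.0079 0.0682 -0.0011 0;-0.0117 -0.0372 -0.0945 -0.0079 0.0682 -0.0011 0;-0.0117 -0.0372 -0.0945 -0.0079 0.0682 -0.0011 0;0.0486 -0.0304 0.0372 -0.0079 0.0682 -0.0011 0;0.0486 -0.0304 0.0372 -0.0079 0.0682 -0.0011 0'
python3 - <<'E'
from go import *
R=tool(-.04,0); p=pose((.5972,.0148,-.04),[[-.057,0,.026]])[0]
rows(grasp(p,R),R);s=ctrl.read_state();print(s["joints"].round(3).tolist(),s["eef_pos"])
E
```

```text
clock: 4.15
eef_pos: [0.5393, 0.0176, 0.0307]
tool_rot: [0.019, 1.0, 0.001, 0.001]
wrist_force: [-0.3, -0.9, 0.0]
gripper_width: 0.0856
gripper_force: 0.0
ROW -0.0016 -0.0008 0.0028 0.0002 0.0004 0.0003  dist 0.002 ang 0.2 clock 4.15
[0.01, 0.653, 1.918, 0.003, 0.568, -1.525] [0.53930488 0.01760321 0.03065206]
```

```bash
python3 -m handwheel '-0.0016 -0.0008 0.0028 0 0 0 0;-0.0016 -0.0008 0.0055 0 0 0 1;-0.0016 -0.0008 0.0055 0 0 0 1;-0.0016 -0.0008 0.0055 0 0 0 1;-0.0016 -0.0008 0.0055 0 0 0 1'
python3 - <<'E'
from go import *
cs,M=pickle.load(open("l0.pkl","rb"))
for q in [(215,235),(300,235),(350,235),(165,190),(118,100),(95,400),(85,545)]:
    print(q,unproj(cs[1],(160+q[0]/3,110+q[1]/3),0).round(3))
s=ctrl.read_state();print(s["eef_pos"],s["gripper_width"],s["gripper_force"])
R=tool(-.04,0); rows(s["eef_pos"]+[0,0,.04],R)
E
```

```text
clock: 4.78
eef_pos: [0.5412, 0.0163, 0.0277]
tool_rot: [0.022, 1.0, -0.001, 0.004]
wrist_force: [-1.7, 0.5, 7.7]
gripper_width: 0.0289
gripper_force: 60.5
(215, 235) [ 0.669 -0.025  0.   ]
(300, 235) [ 0.669 -0.113  0.   ]
(350, 235) [ 0.67  -0.165  0.   ]
(165, 190) [0.718 0.03  0.   ]
(118, 100) [0.823 0.088 0.   ]
(95, 400) [0.493 0.086 0.   ]
(85, 545) [0.349 0.086 0.   ]
[0.54123268 0.01629127 0.02773707] 0.028886771029010463 60.5224871635437
ROW -0.0005 -0.0002 -0.0667 -0.0004 0.0012 -0.0008  dist 0.04 ang 0.5 clock 4.78
```

```bash
python3 -m handwheel '0 0 -0.1 0 0 0 1;0 0 -0.1 0 0 0 1'
python3 - <<'E'
from go import *
R=tool(-1.309,0); rows([.6205,-.0109,.088],R)
s=ctrl.read_state();print(s["joints"].round(3).tolist(),s["eef_pos"],s["wrist_force"])
E
```

```text
clock: 5.03
eef_pos: [0.5433, 0.0164, 0.09]
tool_rot: [0.022, 1.0, -0.001, 0.007]
wrist_force: [-0.4, 1.2, -2.3]
gripper_width: 0.0287
gripper_force: 60.6
ROW -0.1306 -0.0396 0.0052 0.001 0.002 0.2012  dist 0.0819 ang 72.4 clock 5.03
[0.01, 0.547, 1.909, -0.005, 0.673, -1.512] [0.54325963 0.01636071 0.09004831] [-0.4201948   1.16776213 -2.33067636]
```

```bash
python3 -m handwheel '-0.1306 -0.0396 0.0052 0 0.002 0.2012 1;-0.1306 -0.0396 0.0052 0 0.002 0.2012 1;-0.1306 -0.0396 0.0052 0 0.002 0.2012 1;-0.1306 -0.0396 0.0052 0 0.002 0.2012 1;-0.1306 -0.0396 0.0052 0 0.002 0.2012 1'
python3 - <<'E'
from go import *
R=tool(-1.309,0); rows([.6205,-.0109,.0290],R)
s=ctrl.read_state();print(s["joints"].round(3).tolist(),s["eef_pos"],s["wrist_force"])
E
```

```text
clock: 5.65
eef_pos: [0.6172, -0.011, 0.0831]
tool_rot: [0.475, 0.88, -0.0, -0.002]
wrist_force: [-0.2, -1.1, -1.7]
gripper_width: 0.0287
gripper_force: 60.4
ROW -0.0031 0.0049 0.0901 -0.0004 -0.0004 0.051  dist 0.0542 ang 18.3 clock 5.65
[-0.038, 0.64, 1.732, 0.002, 0.773, -0.621] [ 0.61720256 -0.01102002  0.08305927] [-0.2369441  -1.11621222 -1.74697428]
```

```bash
python3 -m handwheel '-0.0031 0.0049 0.05 0 0 0.051 1;-0.0031 0.0049 0.05 0 0 0.051 1;-0.0031 0.0049 0.0901 0 0 0.051 1;-0.0031 0.0049 0.0901 0 0 0.051 1;-0.0031 0.0049 0.0901 0 0 0.051 1'
python3 - <<'E'
from go import *
s=ctrl.read_state();print(s["joints"].round(3).tolist(),s["eef_pos"],s["wrist_force"])
E
```

```text
clock: 6.28
eef_pos: [0.6207, -0.0108, 0.0296]
tool_rot: [0.606, 0.795, -0.0, -0.002]
wrist_force: [0.9, 0.1, -2.2]
gripper_width: 0.0284
gripper_force: 61.3
[-0.037, 0.727, 1.728, 0.003, 0.689, -0.307] [ 0.62070244 -0.0107721   0.02962549] [ 0.94605338  0.09923285 -2.18811714]
```

```bash
python3 -m handwheel '0 0 0.0035 0 0 0 1;0 0 0.0035 0 0 0 0;0 0 0.0035 0 0 0 0;0 0 0.0035 0 0 0 0;0 0 -0.1 0 0 0 0'
python3 -m handwheel '0 0 -0.15 0 0 0 0;0 0 -0.15 0 0 0 0'
python3 - <<'E'
from look import *
from go import *
cs,M=look(["bracket"])
for k in [(0,),(1,),(0,1)]:
    if any(M["bracket"][i] is None for i in k): print("none",k);continue
    r=fitmask([cs[i] for i in k],[M["bracket"][i] for i in k],BR,[.635,-.065,-1.309]);print(k,r[0].round(4),r[1])
out=[c["img"][y:y+130,x:x+100] for c,(x,y) in zip(cs,[(240,220),(180,150)])]
cv2.imwrite("pics/g2.png",cv2.resize(np.hstack(out),None,fx=4,fy=4,interpolation=cv2.INTER_CUBIC))
s=ctrl.read_state();print(s["eef_pos"])
E
```

```text
clock: 6.9
eef_pos: [0.6178, -0.0109, 0.0856]
tool_rot: [0.606, 0.795, -0.003, -0.006]
wrist_force: [0.7, 0.2, 0.5]
gripper_width: 0.0855
gripper_force: 0.0
clock: 7.15
eef_pos: [0.6235, -0.0112, 0.1842]
tool_rot: [0.606, 0.795, 0.002, 0.001]
wrist_force: [-0.8, -0.4, -0.7]
gripper_width: 0.0852
gripper_force: 0.0
(0,) [ 0.6355 -0.0636 -1.3025] 0.4164598033658451
(1,) [ 0.6369 -0.064  -1.2838] 0.23385775383248153
(0, 1) [ 0.6369 -0.064  -1.2841] 0.6511716113498022
[ 0.62170541 -0.01114021  0.18026129]
```

View pics/g2.png

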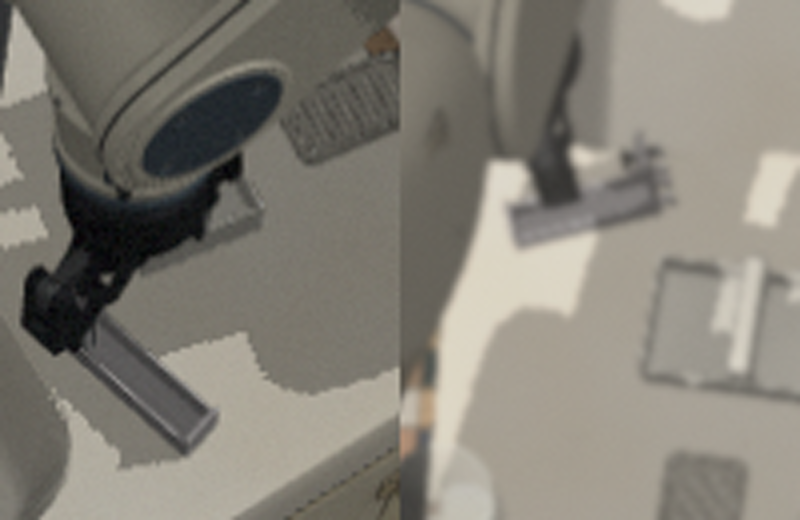

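Run:
```python
from go import *
R=tool(-1.307,28); p=pose((.636,-.0640,-1.307),[[-.055,0,.027]])[0]; g=grasp(p,R)
rows(g-R[:,2]*.09,R);rows(g,R)
```

```text
ROW 0.0729 0.0004 0.1187 0.0001 -0.0781 0.0006  dist 0.0836 ang 28.1 clock 7.35
ROW 0.0022 0.0001 0.251 0.0001 -0.0781 0.0006  dist 0.1506 ang 28.1 clock 7.35
```

```bash
python3 -m handwheel '0.0729 0.0004 0.1187 0 -0.0781 0.0006 0;0.0729 0.0004 0.1187 0 -0.0781 0.0006 0;0.0729 0.0004 0.1187 0 -0.0781 0.0006 0;0.0729 0.0004 0.1187 0 -0.0781 0.0006 0;0.0729 0.0004 0.1187 0 -0.0781 0.0006 0'
python3 - <<'E'
from go import *
R=tool(-1.307,28); p=pose((.636,-.0640,-1.307),[[-.055,0,.027]])[0]; g=grasp(p,R)
rows(g,R)
s=ctrl.read_state();print(s["joints"].round(3).tolist(),s["eef_pos"],s["wrist_force"])
E
```

```text
clock: 7.98
eef_pos: [0.6098, 0.0312, 0.108]
tool_rot: [0.59, 0.771, -0.147, 0.19]
wrist_force: [-0.0, -1.2, -1.1]
gripper_width: 0.0853
gripper_force: 0.0
ROW -0.0014 0.0011 0.1483 -0.0003 -0.0005 0.0002  dist 0.089 ang 0.2 clock 7.97
[0.246, 0.629, 1.782, -0.673, 0.846, 0.466] [0.6098091  0.03115832 0.10797142] [-0.01594834 -1.24024942 -1.0583317 ]
```

Feasible. Descend and grip.

```bash
python3 -m handwheel '-0.0014 0.0011 0.09 0 0 0 0;-0.0014 0.0011 0.1483 0 0 0 0;-0.0014 0.0011 0.1483 0 0 0 0;-0.0014 0.0011 0.1483 0 0 0 0'
python3 -m handwheel '0 0 0 0 0 0 1;0 0 0 0 0 0 1;0 0 0 0 0 0 1;0 0 0 0 0 0 1'
python3 - <<'E'
from go import *
R=tool(-1.307,28); p=pose((.636,-.0640,-1.307),[[-.055,0,.027]])[0]; g=grasp(p,R)
rows(g,R)
s=ctrl.read_state();print(s["joints"].round(3).tolist(),s["eef_pos"],s["wrist_force"])
E
```

```text
clock: 8.48
eef_pos: [0.6227, -0.0101, 0.0319]
tool_rot: [0.591, 0.77, -0.146, 0.192]
wrist_force: [0.3, -0.2, 1.4]
gripper_width: 0.0855
gripper_force: 0.0
clock: 8.98
eef_pos: [0.6223, -0.0091, 0.0316]
tool_rot: [0.59, 0.771, -0.147, 0.192]
wrist_force: [-2.2, 3.2, 6.3]
gripper_width: 0.0286
gripper_force: 61.3
ROW 0.0012 -0.0019 0.003 0.0001 -0.0 0.0  dist 0.0023 ang 0.1 clock 8.97
[0.177, 0.759, 1.778, -0.785, 0.723, 0.544] [ 0.62234286 -0.00905385  0.0316032 ] [-2.23936724  3.17058736  6.25737284]
```

```bash
cat >> go.py <<'E'
RACK=(.6421,-.355,-.6369)
OFF=np.array([-.0566,0,.0316])
def bracket_rows(local,cmd=None,lean=28,**k):
    L=np.array(local)+OFF; rows(pose(RACK,L)[0],tool(RACK[2],lean),cmd)
def brk():
    s=ctrl.read_state();R=Ro.from_quat(s["tool_rot"]).as_matrix();yaw=np.arctan2(-R[0,1],R[1,1]); lean=np.degrees(np.arctan2(-R[2,0],-R[2,2]))
    o=s["eef_pos"]-pose((0,0,yaw),OFF)[0]; d=o-[RACK[0],RACK[1],0]; c,q=np.cos(RACK[2]),np.sin(RACK[2])
    f=s["wrist_force"]
    print("BRK local",np.round([c*d[0]+q*d[1],-q*d[0]+c*d[1],d[2]],4),"dyaw",round(np.degrees(yaw-RACK[2]),2),"lean",lean.round(2),"roll",np.degrees(R[2,1]).round(2),
     "F local",np.round([c*f[0]+q*f[1],-q*f[0]+c*f[1],f[2]],1),"j",s["joints"].round(2).tolist(),"clock",round(s["clock"],2))
E
python3 - <<'E'
from go import *
brk()
s=ctrl.read_state(); rows(s["eef_pos"]+[0,0,.11],tool(-1.307,28))
E
```

```text
BRK local [-0.1772  0.2312  0.    ] dyaw -38.36 lean 27.99 roll 0.04 F local [-3.7  1.2  6.3] j [0.18, 0.76, 1.78, -0.79, 0.72, 0.54] clock 8.97
ROW -0.086 0.0001 -0.1619 0.0001 -0.0 0.0  dist 0.11 ang 0.1 clock 8.97
```

```bash
python3 -m handwheel '-0.086 0 -0.1619 0 0 0 1;-0.086 0 -0.1619 0 0 0 1;-0.086 0 -0.1619 0 0 0 1'
python3 - <<'E'
from go import *
brk(); bracket_rows([-.09,.06,.11])
E
```

```text
clock: 9.35
eef_pos: [0.6242, -0.0089, 0.1445]
tool_rot: [0.59, 0.77, -0.144, 0.194]
wrist_force: [0.4, 0.2, -1.8]
gripper_width: 0.0285
gripper_force: 60.5
BRK local [-0.1758  0.2325  0.1129] dyaw -38.36 lean 28.0 roll 0.38 F local [ 0.2  0.4 -1.8] j [0.18, 0.58, 1.77, -0.66, 0.86, 0.37] clock 9.35
ROW -0.2729 -0.1952 0.1491 -0.0491 0.0003 -0.0946  dist 0.2203 ang 38.4 clock 9.35
```

```bash
python3 -m handwheel '-0.2729 -0.1952 0.1491 -0.0491 0 -0.0946 1;-0.2729 -0.1952 0.1491 -0.0491 0 -0.0946 1;-0.2729 -0.1952 0.1491 -0.0491 0 -0.0946 1;-0.2729 -0.1952 0.1491 -0.0491 0 -0.0946 1;-0.2729 -0.1952 0.1491 -0.0491 0 -0.0946 1'
python3 - <<'E'
from go import *
brk(); bracket_rows([-.03,.06,.087])
E
```

```text
clock: 9.98
eef_pos: [0.5549, -0.2223, 0.1369]
tool_rot: [0.304, 0.922, -0.078, 0.226]
wrist_force: [0.6, 0.4, -2.6]
gripper_width: 0.0286
gripper_force: 60.5
BRK local [-0.0924  0.0547  0.1053] dyaw -0.15 lean 27.66 roll -0.42 F local [ 0.2  0.6 -2.6] j [-0.33, 0.45, 2.05, -0.69, 0.23, -0.62] clock 9.97
ROW -0.078 0.0091 0.0753 -0.0012 -0.0009 0.0002  dist 0.0653 ang 0.6 clock 9.97
```

```bash
python3 -m handwheel '-0.078 0.0091 0.0753 -0.0012 -0.0009 0 1;-0.078 0.0091 0.0753 -0.0012 -0.0009 0 1;-0.078 0.0091 0.0753 -0.0012 -0.0009 0 1;-0.078 0.0091 0.0753 -0.0012 -0.0009 0 1'
python3 - <<'E'
from look import *
from go import *
brk(); bracket_rows([-.03,.06,.087])
cs,M=look(["bracket"]); pickle.dump((cs,M),open("l1.pkl","wb"))
print([m is not None and m.sum() for m in M["bracket"]])
b0=pose(RACK,[[-.03,.06,.087]])[0]
E=lambda B:[(B[i],B[j]) for i in range(8) for j in range(i+1,8) if (abs(B[i]-B[j])>1e-9).sum()==1]
out=[]
for c,(x0,y0,w,h) in zip(cs,[(160,160,100,110),(290,140,100,110)]):
    S=4
    im=cv2.resize(c["img"][y0:y0+h,x0:x0+w],None,fx=S,fy=S,interpolation=cv2.INTER_CUBIC); im2=im.copy()
    for B,p in [(box(-105,-105,-95,95,0,12),RACK),(box(0,24,60-23.5,60+23.5,12,325),RACK)]+[(B,(b0[0],b0[1],RACK[2],b0[2])) for B in BR[:7]]:
            for a,b in E(B):
                q=proj(c,pose(p,np.array([a,b]))); q=((q+.5-[x0,y0])*S-.5).round().astype(int)
                cv2.line(im,tuple(map(int,q[0])),tuple(map(int,q[1])),(0,0,255),1)
    out.append(im)
cv2.imwrite("pics/ov2.png",np.hstack(out)[:600,:800])
E
```

```text
clock: 10.48
eef_pos: [0.6097, -0.2522, 0.1196]
tool_rot: [0.302, 0.922, -0.076, 0.23]
wrist_force: [-1.2, -0.8, -3.0]
gripper_width: 0.0284
gripper_force: 60.5
BRK local [-0.0306  0.0636  0.088 ] dyaw 0.21 lean 28.04 roll -0.01 F local [-0.5 -1.3 -3. ] j [-0.36, 0.55, 1.92, -0.58, 0.24, -0.75] clock 10.47
ROW -0.0 -0.0056 0.0018 0.0002 0.0001 0.0005  dist 0.0035 ang 0.2 clock 10.47
[np.float64(511.0), np.float64(234.0)]
```

View pics/ov2.png

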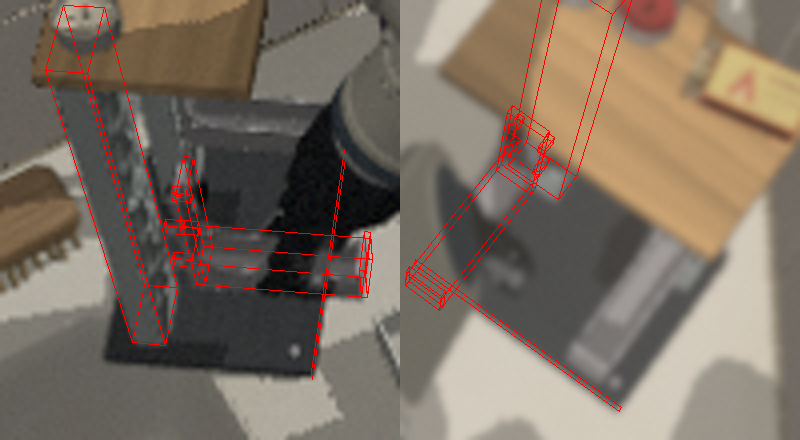

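```bash
python3 -m handwheel '0 -0.0056 0.0018 0 0 0 1;0 -0.0056 0.0018 0 0 0 1'
python3 - <<'E'
from go import *
brk(); bracket_rows([-.016,.06,.087])
cs,M=pickle.load(open("l1.pkl","rb"))
def F(i,p0):
    return None
for k in [(0,),(1,)]:
    z=.088; B=[b+[0,0,z] for b in BR]
    # visible part fit: penalise only mask outside the model
    b0=pose(RACK,[[-.0306,.0636,.088]])[0]
    from scipy.optimize import minimize
    m=M["bracket"][k[0]]
    r=render(cs[k[0]],[pose((b0[0],b0[1],RACK[2]),x) for x in B]);print(k,"mask inside model",np.minimum(r,m).sum()/m.sum())
    for dy in np.arange(-.012,.0121,.003):
        b=pose(RACK,[[-.0306,.0636+dy,.088]])[0]
        r=render(cs[k[0]],[pose((b[0],b[1],RACK[2]),x) for x in B]);print(round(dy*1000),(np.minimum(r,m).sum()/m.sum()).round(3),end=" | ")
    print()
E
```

```text
clock: 10.92
eef_pos: [0.6092, -0.2563, 0.1195]
tool_rot: [0.302, 0.922, -0.076, 0.231]
wrist_force: [-0.6, 0.1, -3.1]
gripper_width: 0.0286
gripper_force: 60.5
BRK local [-0.0285  0.06    0.0879] dyaw 0.17 lean 28.16 roll 0.03 F local [-0.5 -0.3 -3.1] j [-0.36, 0.55, 1.92, -0.58, 0.23, -0.76] clock 10.93
ROW -0.0177 0.0003 0.0112 0.0003 0.0005 0.0004  dist 0.0126 ang 0.2 clock 10.93
(0,) mask inside model 0.9119604005985956
-12 0.732 | -9 0.77 | -6 0.822 | -3 0.871 | 0 0.912 | 3 0.907 | 6 0.859 | 9 0.791 | 12 0.724 | 
(1,) mask inside model 0.9748952572481985
-12 0.666 | -9 0.759 | -6 0.839 | -3 0.915 | 0 0.975 | 3 0.941 | 6 0.865 | 9 0.772 | 12 0.677 |
```

```bash
python3 -m handwheel '-0.0177 -0.0005 0.0112 0.0003 0.0005 0.0004 1;-0.0177 -0.0005 0.0112 0.0003 0.0005 0.0004 1;-0.0177 -0.0005 0.0112 0.0003 0.0005 0.0004 1'
python3 - <<'E'
from go import *
brk(); bracket_rows([-.008,.0597,.087]); bracket_rows([-.002,.0597,.087])
E
```

```text
clock: 11.3
eef_pos: [0.6189, -0.2637, 0.1184]
tool_rot: [0.304, 0.922, -0.076, 0.229]
wrist_force: [-0.0, -0.1, -1.9]
gripper_width: 0.0287
gripper_force: 60.5
BRK local [-0.0164  0.0596  0.0868] dyaw 0.0 lean 27.96 roll -0.01 F local [-0.  -0.1 -1.9] j [-0.37, 0.56, 1.9, -0.54, 0.25, -0.81] clock 11.3
ROW -0.0125 0.0001 0.0062 -0.0 -0.0001 0.0  dist 0.0084 ang 0.0 clock 11.3
ROW -0.0213 0.0001 0.0109 -0.0 -0.0001 0.0  dist 0.0144 ang 0.0 clock 11.3
```

```bash
python3 -m handwheel '-0.0125 0 0.0062 0 0 0 1;-0.0125 0 0.0062 0 0 0 1'
python3 - <<'E'
from go import *
brk(); bracket_rows([-.002,.0597,.087])
E
```

```text
clock: 11.55
eef_pos: [0.6259, -0.2688, 0.1185]
tool_rot: [0.304, 0.922, -0.076, 0.229]
wrist_force: [-3.4, 2.2, -1.7]
gripper_width: 0.0288
gripper_force: 60.7
BRK local [-0.0077  0.0597  0.0869] dyaw -0.0 lean 27.94 roll -0.01 F local [-4.  -0.2 -1.7] j [-0.37, 0.57, 1.88, -0.51, 0.25, -0.84] clock 11.55
ROW -0.0085 0.0 0.0042 -0.0 -0.0002 0.0  dist 0.0057 ang 0.1 clock 11.55
```

```bash
python3 -m handwheel '-0.006 0 0.003 0 0 0 1;-0.006 0 0.003 0 0 0 1'
python3 - <<'E'
from go import *
brk(); bracket_rows([0,.0597,.087])
E
```

```text
clock: 11.8
eef_pos: [0.6282, -0.2707, 0.1182]
tool_rot: [0.304, 0.922, -0.076, 0.228]
wrist_force: [-5.4, 3.7, -2.7]
gripper_width: 0.0282
gripper_force: 61.0
BRK local [-0.0047  0.0595  0.0866] dyaw -0.0 lean 27.84 roll -0.05 F local [-6.6 -0.2 -2.7] j [-0.37, 0.57, 1.87, -0.5, 0.26, -0.85] clock 11.8
ROW -0.0073 0.0003 0.003 -0.0001 -0.0004 0.0001  dist 0.0047 ang 0.2 clock 11.8
```

```bash
python3 -m handwheel '-0.006 0.0003 0.003 0 -0.0002 0 1;-0.006 0.0003 0.003 0 -0.0002 0 1'
python3 - <<'E'
from look import *
from go import *
brk(); bracket_rows([0,.0597,.087])
E
```

```text
clock: 12.05
eef_pos: [0.6284, -0.2712, 0.1169]
tool_rot: [0.304, 0.922, -0.076, 0.226]
wrist_force: [-17.3, 14.3, 7.8]
gripper_width: 0.0282
gripper_force: 62.8
BRK local [-0.0042  0.0592  0.0853] dyaw -0.04 lean 27.57 roll -0.17 F local [-22.4   1.2   7.8] j [-0.37, 0.58, 1.87, -0.49, 0.26, -0.86] clock 12.05
ROW -0.0075 0.0008 0.0007 -0.0005 -0.0012 0.0001  dist 0.0046 ang 0.5 clock 12.05
```

Run:
```python
from look import *
from go import *
cs,M=look(["bracket"])
for k in (0,1):
    m=M["bracket"][k]
    if m is None: print(k,None);continue
    for dx in np.arange(-.016,.0081,.002):
        b=pose(RACK,[[dx,.0597,.086]])[0]
        r=render(cs[k],[pose((b[0],b[1],RACK[2]),x+[0,0,b[2]]) for x in BR]);print(round(dx*1000),(np.minimum(r,m).sum()/m.sum()).round(3),(np.minimum(r,m).sum()/np.maximum(r,m).sum()).round(3),end=" | ")
    print()
brk()
c=cs[0];cv2.imwrite("pics/i1.png",cv2.resize(c["img"][165:265,165:275],None,fx=6,fy=6,interpolation=cv2.INTER_CUBIC))
```

```text
-16 0.854 0.41 | -14 0.889 0.436 | -12 0.919 0.46 | -10 0.941 0.476 | -8 0.962 0.492 | -6 0.974 0.5 | -4 0.983 0.507 | -2 0.982 0.506 | 0 0.961 0.493 | 2 0.931 0.466 | 4 0.897 0.443 | 6 0.853 0.412 | 8 0.809 0.384 | 
1 None
BRK local [-0.0042  0.0592  0.0853] dyaw -0.03 lean 27.58 roll -0.17 F local [-23.1   1.9   6.9] j [-0.37, 0.58, 1.87, -0.49, 0.26, -0.86] clock 12.25
```

View pics/i1.png

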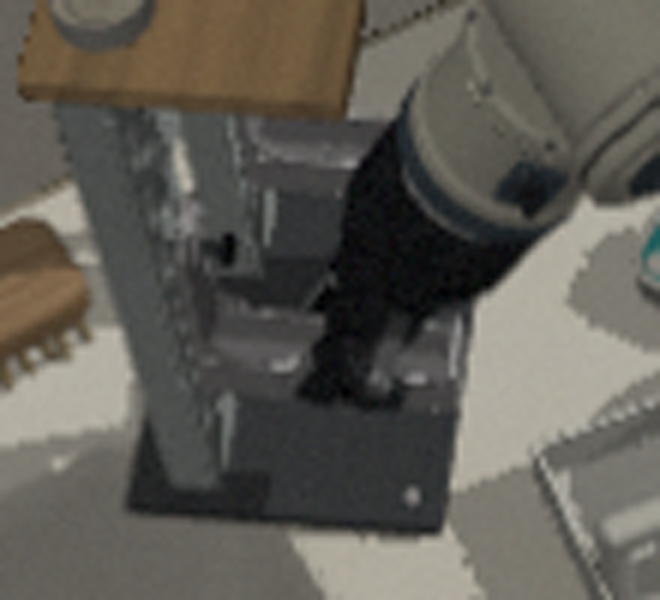

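```bash
python3 -m handwheel '0.0045 0 0.0055 0 0 0 1;0.0075 0 0.0115 0 0 0 1;0.0075 0 0.0115 0 0 0 1'
python3 - <<'E'
from go import *
brk()
E
```

```text
clock: 12.62
eef_pos: [0.6284, -0.2713, 0.1088]
tool_rot: [0.304, 0.922, -0.076, 0.226]
wrist_force: [-15.1, 11.6, 3.2]
gripper_width: 0.0286
gripper_force: 62.3
BRK local [-0.0042  0.0591  0.0772] dyaw -0.03 lean 27.64 roll -0.16 F local [-19.    0.4   3.2] j [-0.37, 0.59, 1.87, -0.52, 0.25, -0.83] clock 12.62
```

```bash
python3 -m handwheel '0.002 0 0.003 0 0 0 1;0.002 0 0.003 0 0 0 1'
python3 - <<'E'
from go import *
brk()
E
python3 -m handwheel '0.002 0 0.003 0 0 0 1;0.002 0 0.003 0 0 0 1'
python3 - <<'E'
from go import *
brk()
E
```

```text
clock: 12.88
eef_pos: [0.6284, -0.2713, 0.1069]
tool_rot: [0.304, 0.922, -0.076, 0.227]
wrist_force: [-14.1, 10.8, 4.4]
gripper_width: 0.0285
gripper_force: 62.2
BRK local [-0.0042  0.0591  0.0753] dyaw -0.04 lean 27.67 roll -0.15 F local [-17.8   0.3   4.4] j [-0.37, 0.59, 1.87, -0.53, 0.24, -0.82] clock 12.88
clock: 13.12
eef_pos: [0.6285, -0.2713, 0.1046]
tool_rot: [0.304, 0.922, -0.076, 0.227]
wrist_force: [-11.2, 8.9, 2.6]
gripper_width: 0.0287
gripper_force: 61.7
BRK local [-0.0041  0.0591  0.073 ] dyaw -0.03 lean 27.68 roll -0.15 F local [-14.3   0.6   2.6] j [-0.37, 0.6, 1.87, -0.54, 0.24, -0.81] clock 13.12
```

```bash
python3 -m handwheel '0.0015 0 0.003 0 0 0 1;0.0015 0 0.003 0 0 0 1'
python3 - <<'E'
from go import *
brk()
E
python3 -m handwheel '0.0015 0 0.003 0 0 0 1;0.0015 0 0.003 0 0 0 1'
python3 - <<'E'
from go import *
brk()
E
```

```text
clock: 13.38
eef_pos: [0.6284, -0.2713, 0.1037]
tool_rot: [0.304, 0.922, -0.076, 0.227]
wrist_force: [-19.3, 12.9, 13.0]
gripper_width: 0.0287
gripper_force: 63.6
BRK local [-0.0042  0.0591  0.0721] dyaw -0.04 lean 27.74 roll -0.14 F local [-23.1  -1.1  13. ] j [-0.37, 0.6, 1.87, -0.55, 0.24, -0.8] clock 13.38
clock: 13.62
eef_pos: [0.6286, -0.2713, 0.1031]
tool_rot: [0.304, 0.922, -0.076, 0.228]
wrist_force: [-25.2, 16.9, 26.1]
gripper_width: 0.0288
gripper_force: 65.6
BRK local [-0.0041  0.0592  0.0715] dyaw -0.04 lean 27.83 roll -0.14 F local [-30.3  -1.5  26.1] j [-0.37, 0.6, 1.87, -0.56, 0.24, -0.79] clock 13.62
```

```bash
python3 -m handwheel '0.001 0 -0.0055 0 0 0 1;0.001 0 -0.0055 0 0 0 1'
python3 - <<'E'
from go import *
brk()
E
python3 -m handwheel '-0.0015 0 -0.003 0 0 0 1;-0.0015 0 -0.003 0 0 0 1'
python3 - <<'E'
from go import *
brk()
E
```

```text
clock: 13.88
eef_pos: [0.6286, -0.2709, 0.1048]
tool_rot: [0.304, 0.922, -0.076, 0.229]
wrist_force: [-9.0, 5.0, 4.3]
gripper_width: 0.0283
gripper_force: 62.0
BRK local [-0.0042  0.0595  0.0732] dyaw -0.02 lean 27.91 roll -0.06 F local [-10.2  -1.3   4.3] j [-0.37, 0.6, 1.87, -0.55, 0.24, -0.8] clock 13.88
clock: 14.12
eef_pos: [0.6287, -0.271, 0.1061]
tool_rot: [0.304, 0.922, -0.076, 0.229]
wrist_force: [-6.4, 4.3, -2.9]
gripper_width: 0.0282
gripper_force: 61.1
BRK local [-0.0042  0.0595  0.0745] dyaw -0.02 lean 27.88 roll -0.07 F local [-7.7 -0.4 -2.9] j [-0.37, 0.59, 1.87, -0.54, 0.24, -0.81] clock 14.12
```

```bash
python3 -m handwheel '-0.0015 0 -0.003 0 0 0 1;-0.0015 0 -0.003 0 0 0 1'
python3 - <<'E'
from go import *
brk()
E
```

```text
clock: 14.38
eef_pos: [0.6285, -0.271, 0.1074]
tool_rot: [0.304, 0.922, -0.076, 0.228]
wrist_force: [-1.4, 2.1, -13.4]
gripper_width: 0.0285
gripper_force: 60.0
BRK local [-0.0042  0.0594  0.0758] dyaw -0.02 lean 27.83 roll -0.08 F local [ -2.4   0.8 -13.4] j [-0.37, 0.59, 1.87, -0.54, 0.24, -0.81] clock 14.38
```

```bash
python3 -m handwheel '0.0025 0 0.006 0 0 0 1;0.0025 0 0.006 0 0 0 1;0.0025 0 0.006 0 0 0 1'
python3 - <<'E'
from go import *
brk()
E
```

```text
clock: 14.75
eef_pos: [0.6288, -0.271, 0.1045]
tool_rot: [0.304, 0.922, -0.076, 0.229]
wrist_force: [-8.5, 6.9, -2.4]
gripper_width: 0.0284
gripper_force: 61.6
BRK local [-0.0041  0.0596  0.0729] dyaw -0.02 lean 27.89 roll -0.07 F local [-10.9   0.4  -2.4] j [-0.37, 0.6, 1.87, -0.55, 0.24, -0.8] clock 14.75
```

```bash
python3 -m handwheel '0.003 0 0.0025 0 0 0 1;0.003 0 0.0025 0 0 0 1'
python3 - <<'E'
from go import *
brk()
E
python3 -m handwheel '0 0 0 0 0 0 0;0 0 0 0 0 0 0;0 0 0 0 0 0 0;0 0 0 0 0 0 0'
python3 - <<'E'
from go import *
brk()
E
```

```text
clock: 15.0
eef_pos: [0.6287, -0.2709, 0.1037]
tool_rot: [0.304, 0.921, -0.076, 0.23]
wrist_force: [-12.5, 7.0, 4.9]
gripper_width: 0.0286
gripper_force: 62.8
BRK local [-0.0042  0.0596  0.0721] dyaw -0.02 lean 28.02 roll -0.04 F local [-14.3  -1.8   4.9] j [-0.37, 0.6, 1.87, -0.56, 0.23, -0.79] clock 15.0
clock: 15.5
eef_pos: [0.6302, -0.2714, 0.1035]
tool_rot: [0.304, 0.921, -0.076, 0.231]
wrist_force: [0.4, 0.1, -0.2]
gripper_width: 0.0854
gripper_force: 0.0
BRK local [-0.0027  0.0601  0.0719] dyaw 0.01 lean 28.12 roll 0.03 F local [ 0.3  0.3 -0.2] j [-0.37, 0.6, 1.87, -0.56, 0.23, -0.79] clock 15.5
```

```bash
python3 -m handwheel '0 0 -0.15 0 0 0 0;0 0 -0.25 0 0 0 0;0 0 -0.25 0 0 0 0;0.1 0.2 -0.3 0 0 0 0;0.1 0.2 -0.3 0 0 0 0'
python3 - <<'E'
from look import *
from go import *
brk()
cs,M=look(["bracket","caddy"]);pickle.dump((cs,M),open("l2.pkl","wb"))
for k in (0,1):
    m=M["bracket"][k]
    if m is None: print(k,None);continue
    f=[]
    for z in (.075,.079,.083,.087):
      for dx in np.arange(-.006,.0061,.003):
        b=pose(RACK,[[dx,.0597,z]])[0]
        r=render(cs[k],[pose((b[0],b[1],RACK[2]),x+[0,0,b[2]]) for x in BR]);f.append(((np.minimum(r,m).sum()/np.maximum(r,m).sum()).round(3),z,round(dx,3)))
    print(k,sorted(f)[::-1][:4])
for k in ((0,),(1,)):
    if M["caddy"][k[0]] is not None: print(fitmask([cs[i] for i in k],[M["caddy"][i] for i in k],CA,[.5271,-.1398,-.126]))
c=cs[0];cv2.imwrite("pics/i2.png",cv2.resize(c["img"][145:265,165:285],None,fx=5,fy=5,interpolation=cv2.INTER_CUBIC))
E
```

```text
clock: 16.12
eef_pos: [0.5891, -0.1047, 0.235]
tool_rot: [0.305, 0.921, -0.076, 0.231]
wrist_force: [1.0, -0.1, 0.1]
gripper_width: 0.0853
gripper_force: 0.0
BRK local [-0.1348  0.1696  0.2034] dyaw -0.13 lean 28.19 roll 0.09 F local [0.9 0.5 0.1] j [-0.08, 0.29, 1.98, -0.54, 0.51, -0.58] clock 16.12
0 [(np.float64(0.795), 0.075, np.float64(-0.003)), (np.float64(0.786), 0.075, np.float64(-0.006)), (np.float64(0.775), 0.075, np.float64(0.0)), (np.float64(0.74), 0.079, np.float64(-0.003))]
1 [(np.float64(0.7), 0.075, np.float64(-0.006)), (np.float64(0.694), 0.079, np.float64(-0.006)), (np.float64(0.69), 0.075, np.float64(-0.003)), (np.float64(0.677), 0.079, np.float64(-0.003))]
(array([ 0.52685634, -0.13876353, -0.11889001]), np.float64(0.05118973325012388))
```

View pics/i2.png

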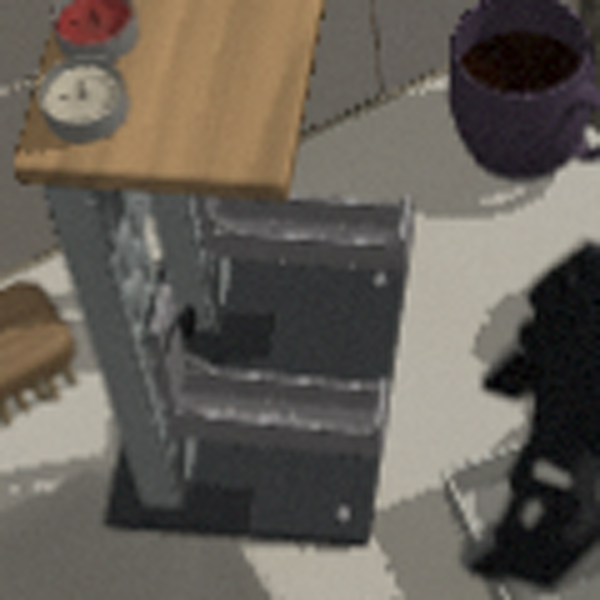

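Run:
```python
from go import *
R=tool(-.122,0); p=np.array([.527,-.139,.070])
rows(p+[0,0,.075],R)
```

```text
ROW 0.1136 -0.1056 0.1072 -0.0201 0.0762 -0.0803  dist 0.1131 ang 40.5 clock 16.43
```

```bash
python3 -m handwheel '0.1136 -0.1056 0.1072 -0.0201 0.0762 -0.0803 0;0.1136 -0.1056 0.1072 -0.0201 0.0762 -0.0803 0;0.1136 -0.1056 0.1072 -0.0201 0.0762 -0.0803 0;0.1136 -0.1056 0.1072 -0.0201 0.0762 -0.0803 0;0.1136 -0.1056 0.1072 -0.0201 0.0762 -0.0803 0'
python3 - <<'E'
from go import *
R=tool(-.122,0); p=np.array([.527,-.139,.070])
rows(grasp(p,R),R)
E
```

```text
clock: 17.05
eef_pos: [0.527, -0.1409, 0.1448]
tool_rot: [0.061, 0.998, 0.001, -0.001]
wrist_force: [0.4, -0.4, -0.3]
gripper_width: 0.0858
gripper_force: 0.0
ROW 0.0002 0.003 0.1197 0.0003 -0.0003 -0.0001  dist 0.0718 ang 0.2 clock 17.05
```

```bash
python3 -m handwheel '0.0002 0.003 0.1197 0 0 0 0;0.0002 0.003 0.1197 0 0 0 0;0.0002 0.003 0.1197 0 0 0 0;0.0002 0.003 0.1197 0 0 0 1;0.0002 0.003 0.1197 0 0 0 1'
python3 -m handwheel '0 0 0 0 0 0 1;0 0 0 0 0 0 1;0 0 0 0 0 0 1;0 0 -0.1 0 0 0 1;0 0 -0.1 0 0 0 1'
python3 - <<'E'
from go import *
R=tool(-1.4,0); rows([.57,-.115,.125],R)
E
```

```text
clock: 17.68
eef_pos: [0.5282, -0.1369, 0.0749]
tool_rot: [0.061, 0.998, -0.0, 0.002]
wrist_force: [-0.4, -0.6, 0.1]
gripper_width: 0.0518
gripper_force: 0.0
clock: 18.3
eef_pos: [0.5297, -0.1372, 0.1366]
tool_rot: [0.061, 0.998, -0.001, 0.003]
wrist_force: [0.7, -0.6, -3.6]
gripper_width: 0.0148
gripper_force: 59.9
ROW -0.062 0.0449 0.0197 0.0006 0.001 0.2035  dist 0.0474 ang 73.3 clock 18.3
```

```bash
python3 -m handwheel '-0.062 0.0449 0.0197 0 0.001 0.2035 1;-0.062 0.0449 0.0197 0 0.001 0.2035 1;-0.062 0.0449 0.0197 0 0.001 0.2035 1;-0.062 0.0449 0.0197 0 0.001 0.2035 1;-0.062 0.0449 0.0197 0 0.001 0.2035 1'
python3 - <<'E'
from go import *
R=tool(-1.4,0); rows([.57,-.115,.0755],R); rows([.57,-.115,.10],R)
E
```

```text
clock: 18.92
eef_pos: [0.5664, -0.114, 0.1201]
tool_rot: [0.508, 0.861, -0.0, -0.003]
wrist_force: [-0.2, -0.8, -2.9]
gripper_width: 0.0149
gripper_force: 59.9
ROW -0.0047 0.0047 0.0743 -0.0007 -0.0008 0.0533  dist 0.0448 ang 19.2 clock 18.93
ROW -0.0044 0.0045 0.0335 -0.0007 -0.0008 0.0533  dist 0.0204 ang 19.2 clock 18.93
```

```bash
python3 -m handwheel '-0.0044 0.0045 0.0335 0 0 0.0533 1;-0.0044 0.0045 0.0335 0 0 0.0533 1;-0.0044 0.0045 0.0335 0 0 0.0533 1;-0.0047 0.0047 0.0743 0 0 0.0533 1;-0.0047 0.0047 0.0743 0 0 0.0533 1'
python3 - <<'E'
from go import *
R=tool(-1.4,0); rows([.57,-.115,.0755],R)
s=ctrl.read_state();print(s["eef_pos"],s["wrist_force"])
E
```

```text
clock: 19.55
eef_pos: [0.5701, -0.1151, 0.0756]
tool_rot: [0.641, 0.768, -0.001, -0.003]
wrist_force: [-0.1, -0.0, -2.6]
gripper_width: 0.0148
gripper_force: 59.9
ROW 0.0002 -0.0001 0.0001 -0.0009 -0.0007 0.0014  dist 0.0001 ang 0.6 clock 19.55
[ 0.57006755 -0.11509555  0.07556672] [-0.06391399 -0.03735944 -2.58888326]
```

```bash
python3 -m handwheel '0 0 0.0025 0 0 0 1;0 0 0.0025 0 0 0 0;0 0 0.0025 0 0 0 0;0 0 0.0025 0 0 0 0;0 0 -0.1 0 0 0 0'
python3 - <<'E'
from go import *
s=ctrl.read_state();R0=Ro.from_quat(s["tool_rot"]).as_matrix();yaw=np.arctan2(-R0[0,1],R0[1,1]);print(yaw)
R=tool(-1.4,31); p=pose((.57,-.1152,-1.4),[[-.024,0,.068]])[0]; g=grasp(p,R)
rows(g-R[:,2]*.07,R);
E
```

```text
clock: 20.18
eef_pos: [0.568, -0.1148, 0.1331]
tool_rot: [0.642, 0.767, -0.002, -0.007]
wrist_force: [0.8, 0.2, 1.0]
gripper_width: 0.0849
gripper_force: 0.0
-1.3939845371036237
ROW 0.1014 0.0038 0.0049 -0.0017 -0.0873 0.0015  dist 0.061 ang 31.4 clock 20.18
```

```bash
python3 -m handwheel '0.1014 0.0038 0.0049 -0.0017 -0.0873 0.0015 0;0.1014 0.0038 0.0049 -0.0017 -0.0873 0.0015 0;0.1014 0.0038 0.0049 -0.0017 -0.0873 0.0015 0;0.1014 0.0038 0.0049 -0.0017 -0.0873 0.0015 0;0.1014 0.0038 0.0049 -0.0017 -0.0873 0.0015 0'
python3 - <<'E'
from look import *
from go import *
cs,M=look(["caddy"])
for k in ((0,),(1,)):
    if M["caddy"][k[0]] is not None: print(k,fitmask([cs[i] for i in k],[M["caddy"][i] for i in k],CA,[.5698,-.1137,-1.397]))
R=tool(-1.4,31); p=pose((.57,-.115,-1.4),[[-.024,0,.068]])[0]; g=grasp(p,R)
rows(g,R)
s=ctrl.read_state();print(s["joints"].round(2))
E
```

```text
clock: 20.8
eef_pos: [0.5625, -0.0539, 0.1336]
tool_rot: [0.62, 0.737, -0.17, 0.208]
wrist_force: [-0.1, 0.5, -0.8]
gripper_width: 0.0854
gripper_force: 0.0
(0,) (array([ 0.57034357, -0.11698556, -1.34842897]), np.float64(0.2688400484746929))
(1,) (array([ 0.57072802, -0.11258955, -1.40045248]), np.float64(0.03162236480293312))
ROW 0.0067 -0.0065 0.1203 0.0013 0.0005 -0.0011  dist 0.0724 ang 0.6 clock 21.0
[ 0.14  0.54  1.9  -0.77  0.83  0.54]
```

```bash
python3 -m handwheel '0.0055 -0.0057 0.06 0.0013 0.0005 -0.0011 0;0.0055 -0.0057 0.1193 0.0013 0.0005 -0.0011 0;0.0055 -0.0057 0.1193 0.0013 0.0005 -0.0011 0;0.0055 -0.0057 0.1193 0.0013 0.0005 -0.0011 0;0.0055 -0.0057 0.1193 0.0013 0.0005 -0.0011 0'
python3 -m handwheel '0 0 0 0 0 0 1;0 0 0 0 0 0 1;0 0 0 0 0 0 1;0 0 0 0 0 0 1;0 0 0 0 0 0 1'
python3 - <<'E'
from go import *
s=ctrl.read_state();R=Ro.from_quat(s["tool_rot"]).as_matrix();yaw=np.arctan2(-R[0,1],R[1,1])
d=s["eef_pos"]-[.5703,-.1131,0];print("yaw",yaw,"off",np.cos(yaw)*d[0]+np.sin(yaw)*d[1],-np.sin(yaw)*d[0]+np.cos(yaw)*d[1],d[2],np.degrees(np.arctan2(-R[2,0],-R[2,2])),s["wrist_force"],s["gripper_width"])
rows(s["eef_pos"]+[0,0,.13],R)
E
```

```text
clock: 21.62
eef_pos: [0.5667, -0.0892, 0.0724]
tool_rot: [0.62, 0.737, -0.172, 0.205]
wrist_force: [0.1, 0.3, 0.8]
gripper_width: 0.0853
gripper_force: 0.0
clock: 22.25
eef_pos: [0.5661, -0.0894, 0.0713]
tool_rot: [0.62, 0.737, -0.173, 0.205]
wrist_force: [-0.9, 2.7, 2.9]
gripper_width: 0.0154
gripper_force: 59.2
yaw -1.3983222278564633 off -0.024107509137354027 -7.552244588692174e-05 0.0713089426886706 31.060833549180227 [-0.91724504  2.72665335  2.89401871] 0.015354471513501009
ROW -0.1118 -0.0001 -0.1856 0.0 0.0 0.0  dist 0.13 ang 0.0 clock 22.25
```

```bash
cat >> go.py <<'E'
OFC=np.array([-.0241,0,.0713])
def cad_rows(local):
    rows(pose(RACK,np.array(local)+OFC+[-.0035,0,0])[0],tool(RACK[2],31.06))
def cad():
    global OFF,RACK
    o,r=OFF,RACK; OFF=OFC; b=pose(RACK,[[-.0035,0,0]])[0]; RACK=(b[0],b[1],r[2]); brk(); OFF,RACK=o,r
E
python3 -m handwheel '-0.1118 0 -0.1856 0 0 0 1;-0.1118 0 -0.1856 0 0 0 1;-0.1118 0 -0.1856 0 0 0 1;-0.1118 0 -0.1856 0 0 0 1'
python3 - <<'E'
from go import *
cad(); cad_rows([-.16,0,.14])
E
```

```text
clock: 22.75
eef_pos: [0.5654, -0.0895, 0.2007]
tool_rot: [0.62, 0.737, -0.173, 0.204]
wrist_force: [-0.7, -0.0, -3.5]
gripper_width: 0.0152
gripper_force: 59.6
BRK local [-0.1987  0.1512  0.1294] dyaw -43.67 lean 31.03 roll -0.07 F local [-0.6 -0.5 -3.5] j [0.07, 0.43, 1.87, -0.71, 0.91, 0.37] clock 22.75
ROW -0.2076 -0.1655 0.1044 -0.0627 -0.0002 -0.1038  dist 0.1712 ang 43.7 clock 22.75
```

```bash
python3 -m handwheel '-0.2076 -0.1655 0.1044 -0.0627 0 -0.1038 1;-0.2076 -0.1655 0.1044 -0.0627 0 -0.1038 1;-0.2076 -0.1655 0.1044 -0.0627 0 -0.1038 1;-0.2076 -0.1655 0.1044 -0.0627 0 -0.1038 1;-0.2076 -0.1655 0.1044 -0.0627 0 -0.1038 1'
python3 - <<'E'
from go import *
cad(); cad_rows([-.13,0,.13])
E
```

```text
clock: 23.38
eef_pos: [0.4895, -0.2428, 0.2085]
tool_rot: [0.308, 0.914, -0.084, 0.249]
wrist_force: [-0.4, 0.2, -3.0]
gripper_width: 0.0153
gripper_force: 59.9
BRK local [-0.1619 -0.0009  0.1372] dyaw -0.79 lean 30.54 roll -0.03 F local [-0.5 -0.1 -3. ] j [-0.42, 0.25, 2.15, -0.49, 0.25, -0.9] clock 23.38
ROW -0.0396 0.0016 0.0373 -0.0012 -0.0014 -0.0018  dist 0.0327 ang 0.9 clock 23.38
```

```bash
python3 -m handwheel '-0.0396 0.0016 0.0373 -0.0012 -0.0014 -0.0018 1;-0.0396 0.0016 0.0373 -0.0012 -0.0014 -0.0018 1;-0.0396 0.0016 0.0373 -0.0012 -0.0014 -0.0018 1'
python3 - <<'E'
from go import *
cad(); cad_rows([-.06,0,.121])
E
```

```text
clock: 23.75
eef_pos: [0.5163, -0.2604, 0.2019]
tool_rot: [0.303, 0.915, -0.084, 0.254]
wrist_force: [-0.1, 0.8, -4.0]
gripper_width: 0.0153
gripper_force: 59.8
BRK local [-0.1298  0.0012  0.1306] dyaw -0.12 lean 31.05 roll 0.04 F local [-0.6  0.6 -4. ] j [-0.44, 0.3, 2.1, -0.46, 0.23, -0.95] clock 23.75
ROW -0.0915 -0.0019 0.0737 -0.0001 -0.0 -0.0003  dist 0.0705 ang 0.1 clock 23.75
```

```bash
python3 -m handwheel '-0.0458 -0.0019 0.0368 0 0 0 1;-0.075 -0.0019 0.0604 0 0 0 1;-0.075 -0.0019 0.0604 0 0 0 1'
python3 - <<'E'
from go import *
cad(); cad_rows([-.0605,0,.118])
E
```

```text
clock: 24.12
eef_pos: [0.5634, -0.2959, 0.1957]
tool_rot: [0.302, 0.914, -0.084, 0.256]
wrist_force: [0.4, 0.4, -3.3]
gripper_width: 0.0148
gripper_force: 59.8
BRK local [-0.0708  0.0006  0.1244] dyaw -0.09 lean 31.25 roll 0.09 F local [ 0.1  0.6 -3.3] j [-0.46, 0.38, 1.99, -0.37, 0.25, -1.07] clock 24.12
ROW -0.0092 -0.0011 0.018 0.0001 0.0005 -0.0003  dist 0.0122 ang 0.2 clock 24.12
```

```bash
python3 -m handwheel '-0.0092 -0.0011 0.018 0 0.0005 0 1;-0.0092 -0.0011 0.018 0 0.0005 0 1;-0.0092 -0.0011 0.018 0 0.0005 0 1'
python3 - <<'E'
from look import *
from go import *
cad(); cad_rows([-.0605,0,.104]);cad_rows([-.0605,0,.100])
cs,M=look(["caddy"])
for k in (0,1):
    m=M["caddy"][k]
    if m is None: print(k,None);continue
    f=[]
    for dy in np.arange(-.006,.0061,.002):
      for dx in np.arange(-.072,-.049,.003):
        b=pose(RACK,[[dx,dy,.117]])[0]
        r=render(cs[k],[pose((b[0],b[1],RACK[2]),x+[0,0,b[2]]) for x in CA]);f.append(((np.minimum(r,m).sum()/np.maximum(r,m).sum()).round(3),round(dx,3),round(dy,3)))
    print(k,sorted(f)[::-1][:4])
c=cs[0];cv2.imwrite("pics/c1.png",cv2.resize(c["img"][145:265,165:285],None,fx=5,fy=5,interpolation=cv2.INTER_CUBIC))
E
```

```text
clock: 24.5
eef_pos: [0.5707, -0.3024, 0.19]
tool_rot: [0.303, 0.915, -0.083, 0.255]
wrist_force: [0.0, -0.4, -2.0]
gripper_width: 0.015
gripper_force: 59.8
BRK local [-0.0611 -0.0002  0.1187] dyaw -0.09 lean 31.11 roll 0.1 F local [ 0.3 -0.3 -2. ] j [-0.47, 0.4, 1.97, -0.35, 0.25, -1.08] clock 24.5
ROW 0.0118 0.0002 0.0216 0.0001 0.0001 -0.0003  dist 0.0148 ang 0.1 clock 24.5
ROW 0.0153 0.0002 0.0273 0.0001 0.0001 -0.0003  dist 0.0188 ang 0.1 clock 24.5
0 [(np.float64(0.7), np.float64(-0.063), np.float64(0.002)), (np.float64(0.698), np.float64(-0.063), np.float64(0.0)), (np.float64(0.695), np.float64(-0.066), np.float64(0.002)), (np.float64(0.694), np.float64(-0.063), np.float64(0.004))]
1 [(np.float64(0.476), np.float64(-0.066), np.float64(0.0)), (np.float64(0.475), np.float64(-0.069), np.float64(0.0)), (np.float64(0.473), np.float64(-0.069), np.float64(0.002)), (np.float64(0.473), np.float64(-0.072), np.float64(0.0))]
```

View pics/c1.png

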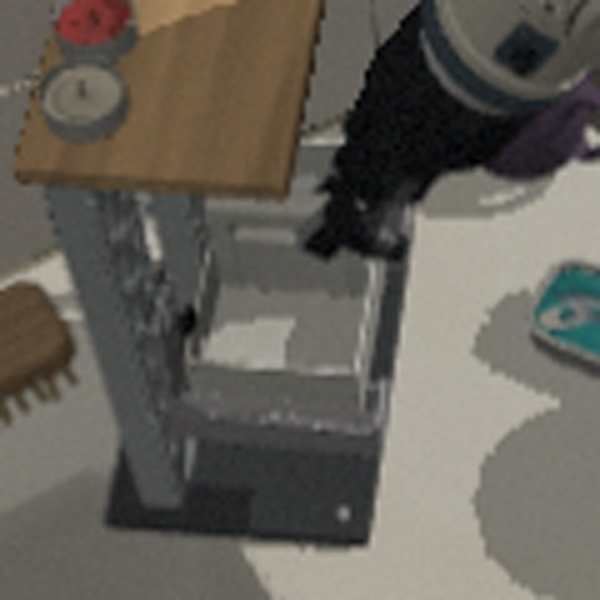

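```bash
python3 -m handwheel '0.0118 0.0002 0.0216 0 0 0 1;0.0118 0.0002 0.0216 0 0 0 1;0.0118 0.0002 0.0216 0 0 0 1'
python3 - <<'E'
from go import *
cad()
E
python3 -m handwheel '0.0017 0 0.003 0 0 0 1;0.0017 0 0.003 0 0 0 1'
python3 - <<'E'
from go import *
cad()
E
```

```text
clock: 25.08
eef_pos: [0.5719, -0.3031, 0.1759]
tool_rot: [0.303, 0.914, -0.083, 0.255]
wrist_force: [-0.7, -0.0, -3.4]
gripper_width: 0.0153
gripper_force: 59.7
BRK local [-0.0597 -0.      0.1046] dyaw -0.09 lean 31.17 roll 0.11 F local [-0.6 -0.5 -3.4] j [-0.47, 0.43, 1.97, -0.4, 0.22, -1.03] clock 25.07
clock: 25.32
eef_pos: [0.5719, -0.3031, 0.1737]
tool_rot: [0.303, 0.914, -0.083, 0.255]
wrist_force: [0.2, -0.4, -3.4]
gripper_width: 0.0155
gripper_force: 59.7
BRK local [-5.970e-02 -1.000e-04  1.024e-01] dyaw -0.09 lean 31.17 roll 0.11 F local [ 0.4 -0.2 -3.4] j [-0.47, 0.43, 1.97, -0.41, 0.22, -1.02] clock 25.32
```

```bash
python3 -m handwheel '0.0017 0 0.003 0 0 0 1;0.0017 0 0.003 0 0 0 1'
python3 - <<'E'
from go import *
cad()
E
python3 -m handwheel '0.0013 0 0.0023 0 0 0 1;0.0013 0 0.0023 0 0 0 1'
python3 - <<'E'
from go import *
cad()
E
```

```text
clock: 25.58
eef_pos: [0.5726, -0.3034, 0.1726]
tool_rot: [0.302, 0.914, -0.084, 0.256]
wrist_force: [-2.2, 1.2, 4.4]
gripper_width: 0.0154
gripper_force: 61.0
BRK local [-5.890e-02  1.000e-04  1.013e-01] dyaw -0.06 lean 31.29 roll 0.12 F local [-2.5 -0.3  4.4] j [-0.47, 0.44, 1.97, -0.42, 0.21, -1.01] clock 25.57
clock: 25.82
eef_pos: [0.5733, -0.3034, 0.172]
tool_rot: [0.302, 0.914, -0.084, 0.257]
wrist_force: [-4.2, 5.6, 11.1]
gripper_width: 0.015
gripper_force: 62.4
BRK local [-0.0584  0.0005  0.1007] dyaw -0.04 lean 31.4 roll 0.15 F local [-6.7  2.  11.1] j [-0.47, 0.44, 1.97, -0.43, 0.21, -1.01] clock 25.82
```

```bash
python3 -m handwheel '0.0011 0 -0.0022 0 0 0 1;0.0011 0 -0.0022 0 0 0 1;0.0011 0 -0.0022 0 0 0 0;0.0011 0 -0.0022 0 0 0 0;0.0011 0 -0.0022 0 0 0 0'
python3 -m handwheel '0 0 0 0 0 0 0;0 0 -0.05 0 0 0 0;0 0 -0.15 0 0 0 0;0 0 -0.25 0 0 0 0;0 0 -0.25 0 0 0 0'
python3 -m handwheel '0.2 0.2 -0.15 0 0 0 0;0.2 0.2 -0.15 0 0 0 0;0.2 0.2 -0.15 0 0 0 0;0.2 0.2 -0.15 0 0 0 0'
python3 - <<'E'
from look import *
from go import *
cad()
cs,M=look(["caddy","bracket"])
for k in (0,1):
  for n,BX,x0,y0,z0 in (("caddy",CA,-.064,0,.101),("bracket",BR,-.003,.06,.075)):
    m=M[n][k]
    if m is None: print(k,None);continue
    f=[]
    for dy in np.arange(-.006,.0061,.002):
      for dx in np.arange(-.009,.0091,.003):
       for dz in (-.006,0,.006):
        b=pose(RACK,[[x0+dx,y0+dy,z0+dz]])[0]
        r=render(cs[k],[pose((b[0],b[1],RACK[2]),x+[0,0,b[2]]) for x in BX]);f.append(((np.minimum(r,m).sum()/np.maximum(r,m).sum()).round(3),round(dx,3),round(dy,3),dz))
    print(k,n,[tuple(map(float,q)) for q in sorted(f)[::-1][:3]])
c=[x["img"] for x in cs]
cv2.imwrite("pics/c2.png",cv2.resize(np.hstack([c[0][130:265,165:300],c[1][115:250,285:405]]),None,fx=3.1,fy=3.1,interpolation=cv2.INTER_CUBIC))
E
```

```text
clock: 26.45
eef_pos: [0.5706, -0.3023, 0.1702]
tool_rot: [0.303, 0.915, -0.083, 0.255]
wrist_force: [0.1, -0.0, -0.0]
gripper_width: 0.0688
gripper_force: 0.0
clock: 27.08
eef_pos: [0.509, -0.2562, 0.3038]
tool_rot: [0.302, 0.914, -0.084, 0.259]
wrist_force: [0.0, -0.3, 1.2]
gripper_width: 0.0854
gripper_force: 0.0
clock: 27.58
eef_pos: [0.4597, -0.0675, 0.3135]
tool_rot: [0.3, 0.916, -0.083, 0.255]
wrist_force: [-0.8, -0.0, 0.3]
gripper_width: 0.0855
gripper_force: 0.0
BRK local [-0.29    0.1228  0.2422] dyaw 0.29 lean 31.12 roll 0.09 F local [-0.6 -0.5  0.3] j [0.02, -0.05, 2.18, -0.55, 0.64, -0.54] clock 27.57
0 caddy [(0.865, 0.003, -0.002, -0.006), (0.864, 0.003, -0.004, -0.006), (0.861, 0.003, 0.0, -0.006)]
0 bracket [(0.512, 0.0, 0.0, -0.006), (0.501, 0.0, 0.004, 0.0), (0.501, 0.0, 0.002, 0.0)]
1 caddy [(0.936, 0.0, 0.002, -0.006), (0.934, 0.003, 0.002, -0.006), (0.933, 0.0, 0.002, 0.0)]
1 bracket [(0.142, -0.006, 0.0, -0.006), (0.142, -0.009, 0.0, -0.006), (0.142, -0.009, -0.002, 0.0)]
```

View pics/c2.png

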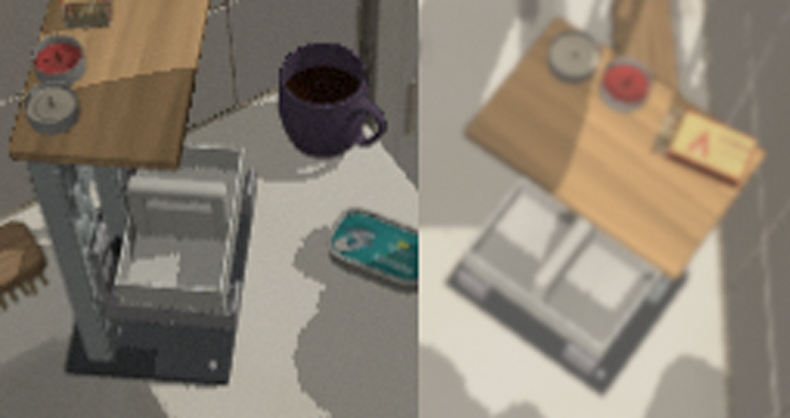

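```bash
python3 -c "
from station import job;print(job.hand_in())"
```

```text
the job is handed in; nothing more can be done
None
```

I hooked the loose bracket into the empty upright, level with the other one, and stood the caddy centred on the two brackets to within about 2 mm. I handed the job in after about 28 of the 51 seconds. I judged the catch home from an 11 N resistance when I tried to lift the bracket, not from seeing the pin. The final picture shows the mug and tin still standing; the glass was outside that view, though I never touched it.

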